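# Clamp the pin jar and unscrew its cap

### The arm

A 7-joint arm with a two-finger parallel gripper is mounted at the origin on a cart in front of the work surface, level with it; the furniture and walls round the work are solid. World frame = base frame: x ahead of the robot, y to its left, z up, the work surface at z = 0. Lengths are in mm, angles in rad, forces in N, time in s.
With the tool pointing down it reaches from about 425 to 875 mm from the base axis. Payload 9.9 kg.
Tool frame: the origin (TCP) lies midway between the tips of the shut fingers; the grasp point (between the pads) lies 19 mm behind it; z points along the fingers, y is the line along which they close (so a half turn about z gives the same grasp; the last joint's range is limited). The gripper opens to 85 mm and grips with 20 to 120 N. Pads are 22 mm wide; open, the fingers measure 114 mm over their backs; the gripper's body (76 mm by 85 mm) begins 54 mm behind the grasp point. The pads swing forward as they close: fully open they stand 13 mm farther back than shut.
Start: joints at [1.226, 0.576, 0.025, 1.437, -0.015, 1.129, -0.057], TCP at [174.056, -652.176, 231.289] pointing down, gripper open.
Joint ranges: [-2.76, 2.76], [-0.34, 2.15], [-1.52, 1.57], [0.19, 2.46], [-1.09, 4.23], [0.17, 1.99], [-2.82, 2.82]. Speed limits (rad/s): [2.22, 2.22, 3.01, 3.01, 3.14, 3.14, 3.14].

### API

Orientations are given as a 3x3 rotation matrix whose columns are the frame's x, y, z axes.
In Python, from workcell import robot gives the robot as it stands.
- The arm moves only by the shell command python3 -m handwheel 'ROWS' [FORCE]. ROWS is a JSON object of lists of equal length, an entry for each row: "translation": the shift along the world's x, y, z in m, a list of three; "twist": the turn about the world's z in degrees; "grip": the opening, from 0 (shut) to 1 (fully open). In form: {"translation": [[x, y, z], ...], "twist": [twist, ...], "grip": [grip, ...]}. A call has 1 to 10 rows; each row is the pose to reach, as a shift and turn from the pose commanded when the call began; what a row does not reach only later rows make up. A row lasts 1/8 s, in which the tool goes at most 62.5 mm and 10.7 degrees, less where a joint would pass 70% of its speed; a pose out of reach is approached as far as the arm can. A call with a gripper value outside its range is refused whole. The fingers move at their own pace and stop on an object; FORCE is the grip in N (left out, the last holds). Time passes only in rows, so rows that repeat a pose let the fingers close. It gives the time, the measured TCP pose, the force, the opening and the grip force at its end, in the units of the state.
- robot.observe(): the state, without advancing time (a new reading comes with each control period).
- robot.read_camera(name): name is "side" or "top"; returns (picture, depth): 480x640x3 uint8, red, green, blue; 480x640 float32, mm along the optical axis (not along the pixel's ray), 0 where there is no reading.
- robot.camera_info(name): a dict with "vertical_fov" (degrees; the focal length in pixels is half the picture's height over the tangent of half this angle, whatever the lens; pixels are square), "cx", "cy" (the principal point, pixels), "k1" (the pictures are not rectified: a ray, as slopes to the right and down, at radius r is drawn at 1 + k1 r^2 times it, then the intrinsics apply), "rvec" (rotation vector, rad) and "tvec" (3), from world to camera coordinates, as OpenCV has them. Camera axes: x right, y down, z forward; pixel columns grow to the right and rows downward; lengths in mm; the calibration is good to about 2 mm. A picture is of the moment at which its call begins. camera_info takes no time and is no camera call.
- robot.sign_off(): hands the job in; it is judged then, once.
The state is a dict: "time_s": time; "joint_pos": joint angles; "joint_vel": joint speeds; "effort": joint torques, N m; "position": TCP position; "tool_rot": TCP orientation; "wrist_force": force on the tool from outside, world axes, zero at the start; "wrist_torque": the same for the moment, N m; "grip_width": opening from 0.0 (shut) to 1.0 (fully open); "grip_force": force on a finger pad.
Only numpy, scipy, OpenCV 4.12 (cv2) and the standard library are available. Lean on these libraries where they do the work, as an engineer would, in place of code of your own. Each camera call takes 0.05 s, during which the arm holds its last target. There are 200 camera calls.

### The job

Brace the square jar by turning the jar clamp's knob clockwise until its pointer stands at the zero mark, the long line on the dial. Then unscrew the jar's tight round cap anticlockwise, only until its lugs come free, lift it straight off without pulling the jar out of the clamp, and finish while still holding the cap level and centred a little above the open mouth (its lower edge clear of the rim by no more than about 3 cm), with the cap touching nothing but the gripper. Leave the knob at zero and do not disturb the things lying about.

Things in the scene. Friction and masses are not known exactly. Their poses are not given: they have to be found in the camera images.
- clamp: Jar clamp fixed to the bench, yaw within 0.3 rad: grey bed 84 mm (x) by 206 mm (y, from -55 to +151), 12 mm high. Origin on the table under the middle of the jar's place, z up. The jar stands on the bed between a fixed steel jaw (inner face at y = -29.5 mm) and a sliding one on the +y side, tops 46 mm above the table; lips at x = +-34.5 mm. The knob's round dial stands on a post at y = +108 mm.
- knob (a joint): Angle of the clamp's knob, rad, growing anticlockwise seen from above; 0 when its pointer is at the zero mark (towards the clamp's -x). Starts at 0.6 to 1.3; turn it clockwise to 0. 8 mm of jaw travel per rad; at 0 the jaws are 59 mm apart and the jar cannot turn. It stays where it is left; 0.2 N m turns it. Past about -0.13 it squeezes the jar.
- knob_grip (a point): Grip point on the knob's vertical axis, 78.5 mm above the table. Black knob: a bar 42 mm long, 14 mm wide, from 62 to 91 mm above the table, on a disc 40 mm in diameter. The point turns with the knob: x along the bar (the white pointer is at the -x end), y across it, the way to grip.
- dial_zero (a point): The zero mark: long black line at the edge of the aluminium dial plate (74 mm in diameter, top 56 mm above the table). Shorter lines follow it every 11 degrees.
- jar: White jar, loose between the jaws: square body 58 by 58 mm, 44 mm high, about 0.45 kg, with brass pins in it. Origin at the centre of its underside (12 mm above the table), z up. Round neck 36 mm in diameter with three lug ramps, each 50 degrees wide, round it.
- jar_mouth (a point): Centre of the jar's rim, 72 mm above the jar's underside, 84 mm above the table. A black sprung sealing ring on the rim stands up to 7 mm above this point when the cap is off.
- cap: Ribbed metal cap, 56 mm in diameter, 26 mm high, 0.06 kg; origin at the centre of its lower edge, z up, x along the jar's x (within 0.1 rad) when screwed on. Screwed on, its lower edge is 53 mm above the jar's underside (65 mm above the table, 9 mm above the jar's shoulder). Held tight by lugs under the ramps and the sealing ring, which pushes up with about 15 N; 0.2 to 0.5 N m turns it.
- cap_top (a point): Centre of the cap's top, 91 mm above the table when screwed on. The cap comes free after 60 degrees anticlockwise seen from above (48 to 72 will do); freed, it springs up by up to 4 mm and lifts straight off. Turned 90 degrees or more, it catches under the next ramps. It will not turn far clockwise.
- handle_blank_b: Bystander: wooden handle blank, 118 mm long, 23 mm thick, behind the clamp. Leave alone.
- loupe: Bystander: black eye loupe, 37 mm in diameter, 22 mm high, in front of the clamp. Leave alone.
- marker_1: Bystander: felt marker, 124 mm long, in front of the clamp. Leave alone.
- ferrule_2: Bystander: small cream ring (ferrule), 23 mm in diameter, 22 mm high, to the right of the clamp. Leave alone.
Things that resemble listed ones, but are neither listed nor needed, are in the scene too. Of the things shaped like the cap, the metal one is meant.

How it is judged:
By the outcome, as a careful person would: the job done as asked, in the order asked, and still so for the second after the job is handed in, while the arm keeps its last pose, push and grip.
It also fails if it takes over 48 s, if anything falls off the work surface, if the arm or the gripper's body presses on something with over 40 N, if the wrist force passes 120 N, or if a joint passes its speed limit or range.

## Working session

There is one attempt and no reset: what is moved stays moved. The work goes in short steps, Python scripts to look and compute and a shell command to move; the robot and the scene stay as the last step left them, time stands still between calls to the robot, and variables do not carry over. Pictures are saved under pics/ and viewed, at most 10 in all, crops included, and the job is handed in when it is done.

```bash
mkdir -p pics; ls
cat > h.py <<'E'
import numpy as np, cv2
from workcell import robot
def cam(n):
    c=robot.camera_info(n); f=240/np.tan(np.radians(c["vertical_fov"])/2)
    R=cv2.Rodrigues(np.array(c["rvec"],float))[0]; t=np.array(c["tvec"],float).ravel()
    return c,f,R,t
def cloud(n,depth):
    c,f,R,t=cam(n); v,u=np.mgrid[0:480,0:640]
    x=(u-c["cx"])/f; y=(v-c["cy"])/f; a,b=x.copy(),y.copy()
    for _ in range(8):
        s=1+c["k1"]*(a*a+b*b); a=x/s; b=y/s
    P=np.stack([a*depth,b*depth,depth],-1)
    return (P-t)@R   # world, mm
def ray(n,u,v,z):
    "pixel -> world point on plane z"
    c,f,R,t=cam(n); x=(u-c["cx"])/f; y=(v-c["cy"])/f; a,b=x,y
    for _ in range(8):
        s=1+c["k1"]*(a*a+b*b); a=x/s; b=y/s
    d=np.array([a,b,1])@R; o=-t@R
    return o+d*(z-o[2])/d[2]
def shot(n,tag):
    p,d=robot.read_camera(n); cv2.imwrite(f"pics/{tag}.png",p[...,::-1]); np.savez(f"pics/{tag}.npz",p=p,d=d); return p,d
E
python3 - <<'E'
from h import *
for n in("top","side"):
    shot(n,n+"0"); c,f,R,t=cam(n); print(n,f,c["k1"],-t@R,R[2])
s=robot.observe(); print(s["position"],s["tool_rot"],s["wrist_force"],s["time_s"])
E
```

```text
pics
top 443.7678822857696 -0.0699789631119453 [447.31814413 -17.90086069 926.41400518] [ 0.09128133  0.0141132  -0.99572513]
side 567.5927971418638 0.0491672427273603 [ 283.54024    -610.51899066  662.00344133] [ 0.27597935  0.69454268 -0.66441393]
[ 173.96638179 -651.78570477  230.55479214] [[ 9.66182052e-01  2.57860547e-01 -4.26168690e-04]
 [ 2.57860894e-01 -9.66181042e-01  1.39737594e-03]
 [-5.14279869e-05 -1.46001179e-03 -9.99998933e-01]] [ 0.53301438 -0.80007375  0.46960403] 0.1
```

View pics/top0.png

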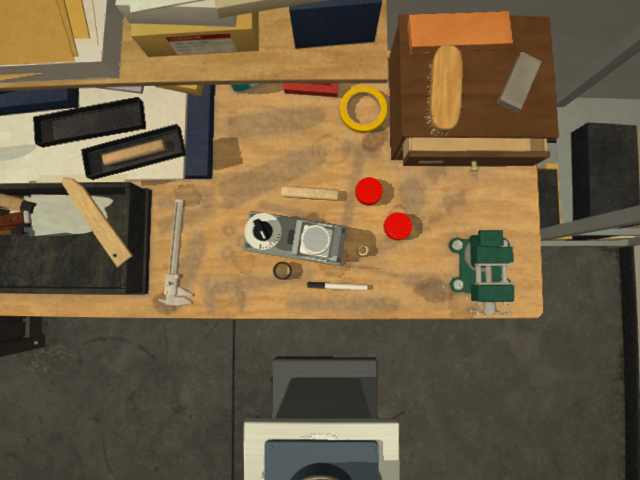

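View pics/side0.png

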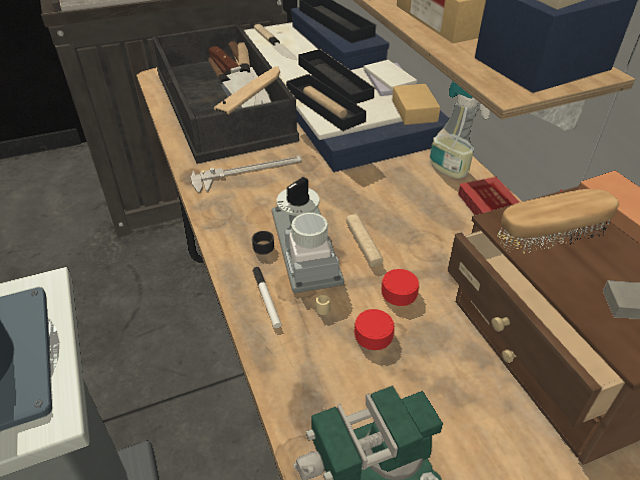

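The top view shows the clamp with the white metal cap at (316,239) and the knob at (263,231). Three things are cap-shaped: the metal one at (316,239) on the jar, and red ones at (369,191) and (398,226). The metal one is meant. Next I'll measure and take one enlarged crop.

Run:
```python
from h import *
im=cv2.imread("pics/top0.png"); c=im[195:280,235:355]; cv2.imwrite("pics/crop0.png",cv2.resize(c,(780,552),interpolation=cv2.INTER_CUBIC))
for n in("top","side"):
    z=np.load(f"pics/{n}0.npz"); P=cloud(n,z["d"]); p=z["p"].astype(int)
    reg=(P[...,0]>430)&(P[...,0]<620)&(P[...,1]>-120)&(P[...,1]<230)
    m=reg&(P[...,2]>86)&(P[...,2]<97)&(p.min(-1)>120); q=P[m]
    # cap top
    mm=q; (cx,cy),r=cv2.minEnclosingCircle(mm[:,:2].astype(np.float32)); print(n,"cap",cx,cy,r,len(mm),np.median(mm[:,2]),mm.mean(0))
    k=reg&(P[...,2]>80)&(p.max(-1)<70); q=P[k]; print("knob",len(q),q.mean(0) if len(q) else 0, q[:,2].max() if len(q) else 0)
    if len(q)>5: print(cv2.minAreaRect(q[:,:2].astype(np.float32)))
    d=reg&(P[...,2]>52)&(P[...,2]<60)&(P[...,1]>70)&(p.min(-1)>110); q=P[d]
    print("dial",len(q),cv2.minEnclosingCircle(q[:,:2].astype(np.float32)))
    b=reg&(P[...,2]>7)&(P[...,2]<17)&(p.max(-1)-p.min(-1)<25); q=P[b]
    print("bed",len(q),cv2.minAreaRect(q[:,:2].astype(np.float32)))
```

```text
top cap 530.8642578125 56.47341537475586 74.86160278320312 683 91.20533567297358 [519.19035795  12.62442489  91.19622171]
knob 460 [472.79638441  19.27003507 693.75995621] 926.4140051818447
((493.36590576171875, 60.478851318359375), (179.88661193847656, 26.379779815673828), 51.22317886352539)
dial 685 ((538.3796997070312, 116.33415222167969), 37.007232666015625)
bed 1301 ((504.01715087890625, 59.67829132080078), (202.7771453857422, 133.21156311035156), 80.61558532714844)
side cap 526.140869140625 46.56147766113281 68.4522476196289 703 89.72624615938885 [517.44612218   8.20572505  89.66577925]
knob 169 [537.39120152 109.52600099  86.89990025] 91.68284281153592
((537.3135375976562, 111.8886489868164), (42.21872329711914, 14.748947143554688), 28.372756958007812)
dial 503 ((536.9412231445312, 112.85591125488281), 38.0240592956543)
bed 1468 ((498.3309020996094, 27.2509765625), (266.1662292480469, 132.80328369140625), 80.73213195800781)
```

View pics/crop0.png

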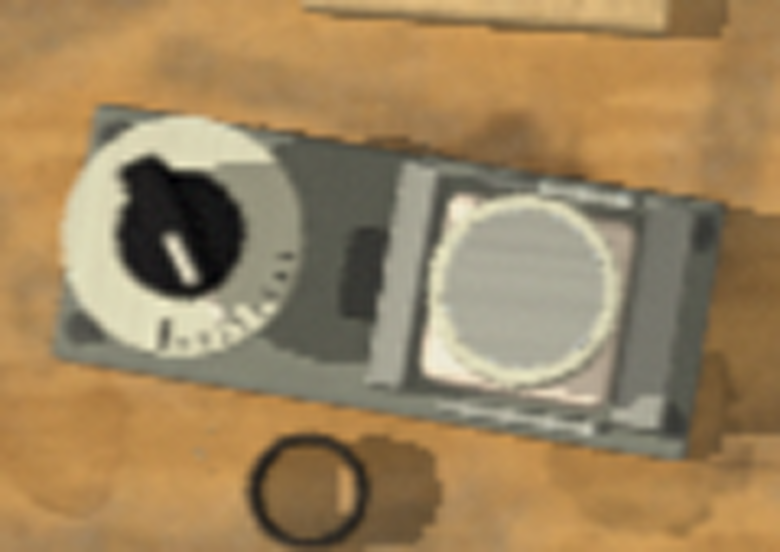

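The crop confirms the metal cap on the white jar at crop (525,291). The pointer is at (182,262), pointing lower right, and the long zero line is at (165,335).

- **Clamp:** yaw about -9.3°.
- **Knob:** angle about 37.7° (0.66 rad), centre about (537.5, 114.5).
- **Cap:** centre about (519, 9.5).

The bar direction is 28.4° and the tool x axis is at 14.9°, so I need a +13.5° twist.

```bash
python3 -m handwheel '{"translation":[[0.045,0.034,0.01],[0.09,0.069,0.02],[0.136,0.103,0.03],[0.181,0.138,0.03],[0.226,0.172,0.03],[0.246,0.228,0.03],[0.266,0.284,0.03],[0.286,0.34,0.03],[0.306,0.396,0.03],[0.326,0.452,0.03]],"twist":[0,0,0,3,6,9,12,13.5,13.5,13.5],"grip":[1,1,1,1,1,1,1,1,1,1]}' && python3 -m handwheel '{"translation":[[0.008,0.052,0],[0.014,0.104,0],[0.02,0.156,0],[0.026,0.208,0],[0.032,0.26,-0.02],[0.0375,0.3145,-0.05],[0.0375,0.3145,-0.05],[0.0375,0.3145,-0.05]],"twist":[0,0,0,0,0,0,0,0],"grip":[0.5,0.5,0.5,0.5,0.5,0.5,0.5,0.5]}'; python3 -c "
from h import *
s=robot.observe();print(s)"
```

```text
time_s: 1.35
position: [500.3, -198.3, 261.2]
tool_rot: [[0.879, 0.476, -0.0], [0.476, -0.879, 0.0], [-0.0, -0.0, -1.0]]
wrist_force: [0.1, 0.5, -0.2]
grip_width: 0.998
grip_force: 0.0
time_s: 2.35
position: [537.4, 113.8, 211.0]
tool_rot: [[0.879, 0.476, -0.001], [0.476, -0.879, -0.001], [-0.001, 0.0, -1.0]]
wrist_force: [-0.7, 0.4, -0.4]
grip_width: 0.502
grip_force: 0.0
{'time_s': 2.35, 'joint_pos': array([-0.1401898 ,  0.41405352, -0.22173654,  1.79517711,  0.10987347,
        0.94542158, -1.48246664]), 'joint_vel': array([ 0.02839534, -0.01565245,  0.01320738, -0.00521715, -0.00119637,
       -0.00015592, -0.00114215]), 'effort': array([ -2.12978259, -59.65113759,  -2.57131062, -25.27776539,
        -0.1535662 ,  -0.08445766,  -0.06494283]), 'position': array([537.37586539, 113.79785592, 211.00071559]), 'tool_rot': array([[ 8.79185278e-01,  4.76479170e-01, -9.20463622e-04],
       [ 4.76478599e-01, -8.79185726e-01, -7.76858327e-04],
       [-1.17941529e-03,  2.44421187e-04, -9.99999275e-01]]), 'wrist_force': array([-0.67208527,  0.39241541, -0.42979028]), 'wrist_torque': array([-0.01661614, -0.00548859, -0.03564966]), 'grip_force': 0.0, 'grip_width': 0.5022746220209462}
```

```bash
python3 -m handwheel '{"translation":[[0,0.0005,-0.05],[0,0.0005,-0.1],[0,0.0005,-0.13],[0,0.0005,-0.144],[0,0.0005,-0.144],[0,0.0005,-0.144],[0,0.0005,-0.144],[0,0.0005,-0.144],[0,0.0005,-0.144]],"twist":[0,0,0,0,0,0,0,0,0],"grip":[0.5,0.5,0.5,0.5,0.5,0.1,0.0,0,0]}' 40; python3 -c "
from h import *
shot('side','s1'); im=cv2.imread('pics/s1.png'); cv2.imwrite('pics/s1c.png',cv2.resize(im[130:310,210:410],(660,594),interpolation=cv2.INTER_CUBIC))"
```

```text
time_s: 3.48
position: [538.6, 115.0, 68.7]
tool_rot: [[0.879, 0.476, 0.003], [0.476, -0.879, 0.001], [0.003, 0.001, -1.0]]
wrist_force: [-0.0, 0.1, 7.7]
grip_width: 0.153
grip_force: 40.0
```

View pics/s1c.png

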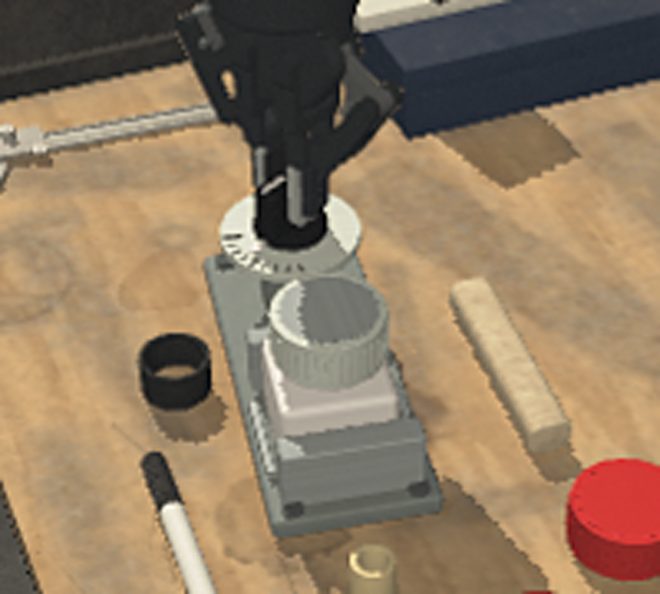

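The view shows the fingers on the knob bar, crop (290,200). The width reads 13 mm, and 7.7 N upward means the tips are just touching the disc. I'll refine the zero direction from the dial line and bed edges, then turn.

```bash
python3 - <<'E'
from h import *
o=np.array([235,195]);
a=[ray("top",*(np.array(q)/6.5+o-0.5+0.5/6.5),56) for q in [(167,321),(163,350)]]
z=np.load("pics/top0.npz");P=cloud("top",z["d"]);p=z["p"].astype(int)
d=(abs(P[...,2]-56)<4)&(P[...,1]>70)&(P[...,0]>480)&(P[...,0]<600)&(p.min(-1)>110)
c=cv2.minEnclosingCircle(P[d][:,:2].astype(np.float32))[0]
for q in a: v=c-q[:2]; print(q,np.degrees(np.arctan2(v[1],v[0])),np.hypot(*v))
v=(a[0]-a[1])[:2];print("line dir",np.degrees(np.arctan2(v[1],v[0])))
for n in("top","side"):
    z=np.load(f"pics/{n}0.npz");P=cloud(n,z["d"]);p=z["p"].astype(int)
    b=((abs(P[...,2]-12)<4)&(p.max(-1)-p.min(-1)<25)&(P[...,0]>460)&(P[...,0]<600)&(P[...,1]>-70)&(P[...,1]<180)).astype(np.uint8)
    b=cv2.morphologyEx(b,cv2.MORPH_OPEN,np.ones((2,2),np.uint8))
    k,l,st,_=cv2.connectedComponentsWithStats(b); i=[j for j in range(1,k) if st[j,4]>60]
    q=P[np.isin(l,i)]; print(n,cv2.minAreaRect(q[:,:2].astype(np.float32)))
E
python3 -m handwheel '{"translation":[[0,0,0.003],[0,0,0.003],[0,0,0.003],[0,0,0.003],[0,0,0.003],[0,0,0.003],[0,0,0.003],[0,0,0.003]],"twist":[0,-5,-10,-15,-20,-25,-30,-30],"grip":[0,0,0,0,0,0,0,0]}' 40
```

```text
[512.4138464  119.78992541  56.        ] 80.19795989987054 247.84881122238355
[503.59324047 120.90156261  56.        ] 78.14913096434006 248.41386784440974
line dir -7.182963743608477
top ((520.5353393554688, 50.47734832763672), (201.6197052001953, 98.29108428955078), 72.42046356201172)
side ((445.039306640625, -241.80499267578125), (798.0503540039062, 106.03459930419922), 73.9146728515625)
time_s: 4.53
position: [538.4, 114.5, 69.3]
tool_rot: [[1.0, -0.029, 0.001], [-0.029, -1.0, -0.0], [0.001, 0.0, -1.0]]
wrist_force: [7.9, -0.6, -23.5]
grip_width: 0.153
grip_force: 42.3
```

```bash
python3 - <<'E'
from h import *
o=np.array([235,195]); f=lambda q,z: ray("top",*(np.array(q)/6.5+o-0.5+0.5/6.5),z)[:2]
for A,B in [((97,105),(722,205)),((57,355),(685,458))]:
    v=f(A,12)-f(B,12); print(np.degrees(np.arctan2(v[1],v[0]))-90,np.hypot(*v))
for A,B in [((97,105),(57,355)),((722,205),(685,458))]:
    v=f(A,12)-f(B,12); print(np.degrees(np.arctan2(v[1],v[0])),np.hypot(*v))
# dial: subpixel line in raw image, dark centroid
im=cv2.imread("pics/top0.png",0).astype(float); 
print(im[240:252,255:285].astype(int))
E
python3 -m handwheel '{"translation":[[0,0,-0.002],[0,0,-0.002]],"twist":[-3,-6],"grip":[0,0]}' 40
```

```text
-9.290402377427924 203.26652207525566
-9.32315361098739 202.8084772878964
-8.213106726653766 81.33670894078944
-8.536837049280319 81.44530479025416
[[216 215 213 192 144 103  79  67  64  54  77 106 141 146 147 147 145 144
  146 145 129 109 119 130 106  88  86  87  89  88]
 [215 213 217 219 221 215 189 171 168 153 192 199 183 159 146 146 153 154
  149 144 154 158 148 119  95  88  88  89  89  88]
 [212 212 217 218 220 220 217 215 214 215 218 218 223 211 167 151 191 207
  167 137 188 211 160 106  87  89  89  88  88  87]
 [213 214 217 219 218 210 211 216 216 216 217 216 221 223 183 153 186 209
  210 171 166 159 118  90  86  89  89  90  88  88]
 [213 215 217 218 188 130 180 214 215 217 217 214 214 196 177 161 142 180
  212 210 175 120  89  87  87  89  88  88  86  89]
 [213 215 217 220 168 106 178 214 215 217 214 209 210 193 196 208 205 170
  188 177 125  92  87  87  87  87  87  87  89  87]
 [213 217 219 220 154  97 179 209 210 214 190 169 197 211 172 191 207 181
  150 118  97  88  88  89  88  87  89  89  88  88]
 [208 213 219 221 154 119 184 171 164 201 190 154 191 213 168 181 173 136
  127 129 128 109  91  88  86  86  87  88  89  88]
 [155 181 206 210 154 149 197 187 176 204 209 184 193 198 169 137 127 126
  128 132 133 129 109  97  95  90  86  88  89  88]
 [130 131 130 143 170 186 194 192 191 197 178 159 140 131 131 128 128 129
  131 130 131 132 130 129 126 107  95  93  91  87]
 [129 129 127 128 133 137 134 135 135 136 132 131 128 128 129 130 130 129
  128 130 129 130 129 131 131 129 130 128 109  97]
 [123 122 123 126 127 130 131 129 128 128 128 131 128 132 129 129 130 129
  131 129 129 129 130 129 128 129 132 132 129 128]]
time_s: 4.78
position: [538.4, 114.5, 69.1]
tool_rot: [[0.991, -0.133, 0.002], [-0.133, -0.991, -0.0], [0.002, -0.0, -1.0]]
wrist_force: [2.1, -2.5, 1.5]
grip_width: 0.152
grip_force: 45.8
```

```bash
python3 -m handwheel '{"translation":[[0,0,0],[0,0,0],[0,0,0]],"twist":[-1,-1.5,-1.5],"grip":[0,0,0]}' 40 && python3 -m handwheel '{"translation":[[0,0,0],[0,0,0],[0,0,0],[0,0,0.04],[0,0,0.08],[0,0,0.12],[-0.02,0.05,0.13],[-0.04,0.1,0.13],[-0.04,0.13,0.13],[-0.04,0.13,0.13]],"twist":[0,0,0,0,0,0,0,0,0,0],"grip":[0.3,0.5,0.5,0.5,0.5,0.5,0.5,0.5,0.5,0.5]}'; python3 -c "
from h import *
for n,(a,b,c,d) in {'top':(195,280,235,355),'side':(165,300,250,365)}.items():
    shot(n,n+'2'); im=cv2.imread(f'pics/{n}2.png')[a:b,c:d]; k=6 if n=='top' else 4.4
    cv2.imwrite(f'pics/{n}2c.png',cv2.resize(im,None,fx=k,fy=k,interpolation=cv2.INTER_CUBIC))
"
```

```text
time_s: 5.15
position: [538.4, 114.5, 69.0]
tool_rot: [[0.988, -0.157, 0.002], [-0.157, -0.988, -0.0], [0.002, -0.0, -1.0]]
wrist_force: [2.4, -3.1, 5.3]
grip_width: 0.156
grip_force: 46.4
time_s: 6.4
position: [496.6, 247.9, 198.1]
tool_rot: [[0.988, -0.153, -0.0], [-0.153, -0.988, 0.001], [-0.001, -0.001, -1.0]]
wrist_force: [0.3, 0.1, -0.0]
grip_width: 0.502
grip_force: 0.0
```

View pics/side2c.png

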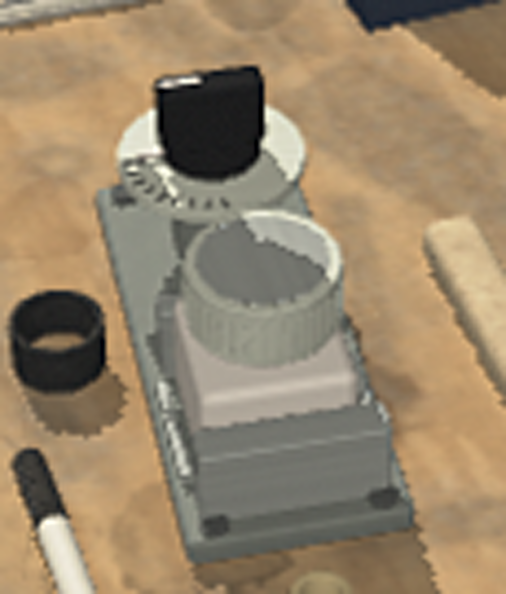

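View pics/top2c.png

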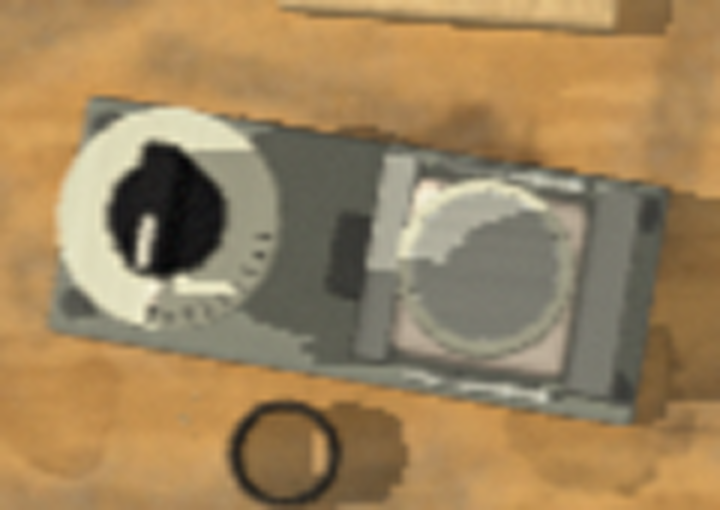

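Pointer at top crop (141,268) now points down at the long line (150,312), parallel to the bed's short edge. I'll check the bar angle numerically, along with the cap centre.

Run:
```python
from h import *
for n in("side","top"):
    z=np.load(f"pics/{n}2.npz");P=cloud(n,z["d"]);p=z["p"].astype(int)
    k=(np.hypot(P[...,0]-538,P[...,1]-114)<30)&(P[...,2]>84)&(P[...,2]<97); q=P[k]; r=cv2.minAreaRect(q[:,:2].astype(np.float32)); print(n,len(q),r)
    pc=np.cov(q[:,:2].T); w,v=np.linalg.eigh(pc); print("pca",np.degrees(np.arctan(v[1,1]/v[0,1])))
    m=(np.hypot(P[...,0]-519,P[...,1]-10)<40)&(P[...,2]>86)&(P[...,2]<97); q=P[m]; print("cap",len(q),cv2.minEnclosingCircle(q[:,:2].astype(np.float32)),q.mean(0))
```

```text
side 170 ((536.8300170898438, 112.5057373046875), (16.84674835205078, 41.58041000366211), 82.16548156738281)
pca -9.25058183744983
cap 714 ((517.275146484375, 7.233034610748291), 28.82451057434082) [517.11106581   5.25632296  89.68020822]
top 167 ((538.5294189453125, 116.0335922241211), (14.385859489440918, 42.21683120727539), 82.10308837890625)
pca -8.13309110615033
cap 676 ((519.1431884765625, 10.517147064208984), 28.422704696655273) [518.99409083  10.3276616   91.12317296]
```

Knob reads -8° to -9.3° against the zero at about -9°, so it is within 1° of zero. The cap is at about (518, 8.5). I'll grip it along the clamp's x, where the jar can self-centre, with the tool x at about 80°.

```bash
python3 -m handwheel '{"translation":[[0.002,-0.026,0],[0.004,-0.052,0],[0.006,-0.078,0],[0.008,-0.104,0],[0.011,-0.13,0],[0.014,-0.16,0],[0.018,-0.19,0],[0.0215,-0.22,0],[0.0215,-0.2395,-0.02],[0.0215,-0.2395,-0.04]],"twist":[10,20,30,40,50,60,70,80,89,89],"grip":[0.95,0.95,0.95,0.95,0.95,0.95,0.95,0.95,0.95,0.95]}' && python3 -m handwheel '{"translation":[[0,0,-0.03],[0,0,-0.05],[0,0,-0.05]],"twist":[0,0,0],"grip":[0.95,0.95,0.95]}'
```

```text
time_s: 7.75
position: [518.7, 1.2, 157.7]
tool_rot: [[0.178, 0.984, -0.0], [0.984, -0.178, -0.001], [-0.001, 0.0, -1.0]]
wrist_force: [-0.3, 0.2, -0.7]
grip_width: 0.954
grip_force: 0.0
time_s: 8.12
position: [517.8, 3.7, 107.1]
tool_rot: [[0.176, 0.984, -0.003], [0.984, -0.176, -0.001], [-0.001, -0.003, -1.0]]
wrist_force: [0.5, 0.4, 0.3]
grip_width: 0.95
grip_force: 0.0
```

```bash
python3 -m handwheel '{"translation":[[0,0,0],[0,0,0]],"twist":[0,0],"grip":[0.95,0.95]}'
```

```text
time_s: 8.38
position: [519.6, 5.0, 109.2]
tool_rot: [[0.175, 0.985, 0.002], [0.985, -0.175, -0.0], [0.0, 0.002, -1.0]]
wrist_force: [-0.2, 0.1, 0.4]
grip_width: 0.956
grip_force: 0.0
```

```bash
python3 -m handwheel '{"translation":[[-0.001,0.001,-0.02],[-0.001,0.002,-0.04],[-0.001,0.002,-0.048],[-0.001,0.002,-0.048],[-0.001,0.002,-0.048]],"twist":[0,0,0,0,0],"grip":[0.95,0.95,0.95,0.95,0.95]}'
```

```text
time_s: 9.0
position: [518.6, 7.3, 61.0]
tool_rot: [[0.175, 0.985, 0.001], [0.985, -0.175, 0.0], [0.0, 0.001, -1.0]]
wrist_force: [0.0, -0.4, -0.6]
grip_width: 0.946
grip_force: 0.0
```

```bash
python3 -m handwheel '{"translation":[[0,0.001,0],[0,0.001,0],[0,0.001,0],[0,0.001,0],[0,0.001,0]],"twist":[0,0,0,0,0],"grip":[0.5,0.4,0.3,0.3,0.3]}' 80; python3 -c "
from h import *
shot('side','s3'); im=cv2.imread('pics/s3.png'); cv2.imwrite('pics/s3c.png',cv2.resize(im[150:300,250:380],None,fx=4,fy=4,interpolation=cv2.INTER_CUBIC))"
```

```text
time_s: 9.62
position: [518.5, 8.5, 61.3]
tool_rot: [[0.174, 0.985, 0.001], [0.985, -0.174, -0.0], [0.0, 0.001, -1.0]]
wrist_force: [-2.6, 0.4, 10.3]
grip_width: 0.629
grip_force: 81.9
```

View pics/s3c.png

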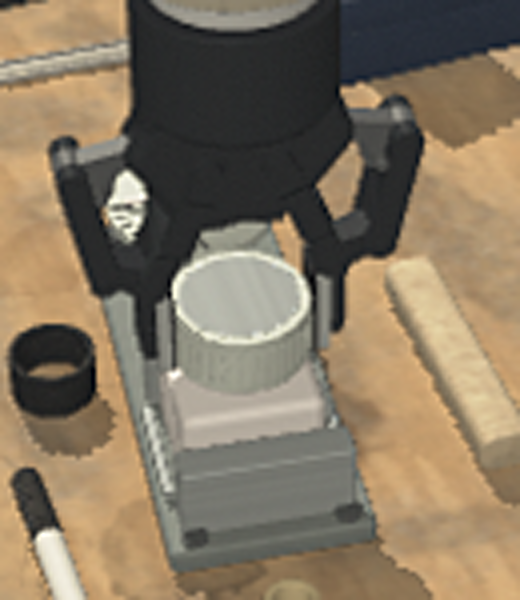

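The fingers straddle the metal cap at crop (242,300), both pads on its sides. Now I'll unscrew anticlockwise.

```bash
python3 -m handwheel '{"translation":[[0,0,0],[0,0,0],[0,0,0],[0,0,0],[0,0,0],[0,0,0],[0,0,0],[0,0,0]],"twist":[5,10,15,20,25,30,35,40],"grip":[0.3,0.3,0.3,0.3,0.3,0.3,0.3,0.3]}' 80; python3 -c "
from h import *
s=robot.observe();print(s['wrist_torque'],s['wrist_force'],s['joint_pos'][6])"
```

```text
time_s: 10.68
position: [519.0, 8.6, 61.7]
tool_rot: [[-0.501, 0.865, 0.002], [0.865, 0.501, -0.0], [-0.001, 0.002, -1.0]]
wrist_force: [-1.1, 0.4, 14.5]
grip_width: 0.631
grip_force: 82.5
[-0.03213696  0.43223027 -0.1248489 ] [-1.09711966  0.35521474 14.46485477] -0.07097473277872883
```

```bash
python3 -m handwheel '{"translation":[[0,0,0],[0,0,0],[0,0,0],[0,0,0],[0,0,0.001],[0,0,0.002]],"twist":[5,10,15,20,20.5,20.5],"grip":[0.3,0.3,0.3,0.3,0.3,0.3]}' 80; python3 -c "
from h import *
s=robot.observe();print(s['wrist_torque'],s['wrist_force'],s['joint_pos'][6])
for n in('side',):
    p,d=shot(n,'s4'); P=cloud(n,d); m=(np.hypot(P[...,0]-517,P[...,1]-6)<22)&(P[...,2]>80)&(P[...,2]<110)&(p.min(-1)>110); print(np.median(P[m][:,2]),m.sum())
    z=np.load('pics/s3.npz');p=z['p'];P=cloud(n,z['d']); m=(np.hypot(P[...,0]-517,P[...,1]-6)<22)&(P[...,2]>80)&(P[...,2]<110)&(p.min(-1)>110); print(np.median(P[m][:,2]),m.sum())
"
```

```text
time_s: 11.42
position: [519.2, 8.6, 63.5]
tool_rot: [[-0.771, 0.637, 0.003], [0.637, 0.771, 0.0], [-0.002, 0.002, -1.0]]
wrist_force: [-1.2, 1.0, 10.0]
grip_width: 0.63
grip_force: 82.5
[ 0.03660939  0.13470035 -0.09830725] [-1.24051134  1.04183588  9.95706712] 0.20220417430847293
91.93544998367572 104
89.84447859330848 423
```

Turned 60.5°, with the cap rising about 2 mm. Now a gentle lift.

```bash
python3 -m handwheel '{"translation":[[0,0,0.0015],[0,0,0.003],[0,0,0.0045],[0,0,0.0045]],"twist":[0,0,0,0],"grip":[0.3,0.3,0.3,0.3]}' 80
```

```text
time_s: 11.98
position: [518.5, 8.4, 66.9]
tool_rot: [[-0.771, 0.637, 0.001], [0.637, 0.771, 0.0], [-0.0, 0.001, -1.0]]
wrist_force: [2.2, 1.4, -1.1]
grip_width: 0.63
grip_force: 84.1
```

Free: 5.6 mm up with no pull. I'll lift 31 mm more, so the lower edge is about 18 mm above the rim.

```bash
python3 -m handwheel '{"translation":[[0,0,0.005],[0,0,0.01],[0,0,0.016],[0,0,0.022],[0,0,0.028],[0,0,0.031],[0,0,0.031],[0,0,0.031],[0,0,0.031]],"twist":[0,0,0,0,0,0,0,0,0],"grip":[0.3,0.3,0.3,0.3,0.3,0.3,0.3,0.3,0.3]}' 80; python3 -c "
from h import *
p,d=shot('side','s5'); im=cv2.imread('pics/s5.png'); cv2.imwrite('pics/s5c.png',cv2.resize(im[140:300,240:380],None,fx=3.7,fy=3.7,interpolation=cv2.INTER_CUBIC))
P=cloud('side',d); m=(np.hypot(P[...,0]-517,P[...,1]-6)<30)&(P[...,2]>118)&(P[...,2]<136)&(p.min(-1)>100); print(np.median(P[m][:,2]),m.sum(),cv2.minEnclosingCircle(P[m][:,:2].astype(np.float32)))
"
```

```text
time_s: 13.1
position: [518.0, 8.3, 97.6]
tool_rot: [[-0.771, 0.637, -0.0], [0.637, 0.771, -0.0], [0.0, -0.0, -1.0]]
wrist_force: [0.3, -0.2, -0.2]
grip_width: 0.632
grip_force: 84.1
125.74360804921207 331 ((525.7484741210938, 1.605219841003418), 26.086673736572266)
```

View pics/s5c.png

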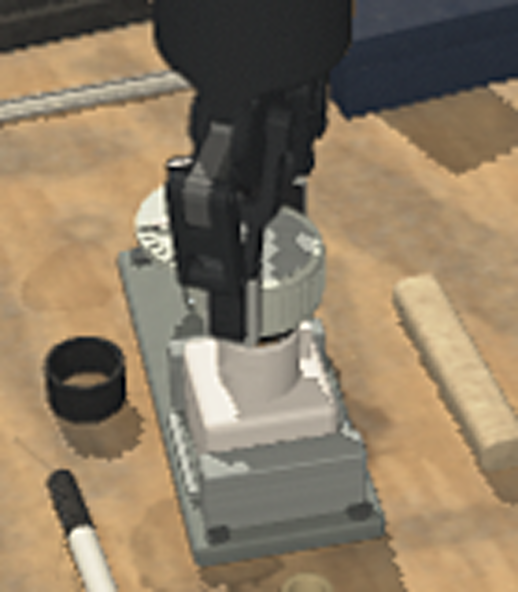

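The cap is level at crop (290,270), its top at about 127 mm, so its lower edge is about 17 mm above the rim. The jar is seated in the clamp with the black ring visible at (283,338), the wrist force is about 0, and the bystanders are undisturbed.

```bash
python3 -c "
from workcell import robot
print(robot.sign_off())"
```

```text
the job is handed in; nothing more can be done
None
```

The job is handed in at about 13 s: I turned the knob to within about 1° of zero, unscrewed the cap 60° and lifted it off, and it is held level about 17 mm above the jar's rim with the jar still seated in the clamp.

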